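# Snap the antenna switch's lid shut

## Robot

A 6-joint arm with a two-finger parallel gripper is mounted at the origin on the work surface. World frame = base frame: x ahead of the robot, y to its left, z up, the work surface at z = 0. Lengths are in m, angles in degrees, forces in N, time in s.
With the tool pointing down it reaches from about 0.35 to 0.875 m from the base axis. Payload 4.2 kg.
Tool frame: the origin (TCP) lies at the very end of the fingers, on their centre line; the grasp point (between the pads) lies 19 mm behind it (r.grip_point_offset is the distance from the TCP to the grasp point, in m); z points along the fingers, y is the line along which they close (so a half turn about z gives the same grasp; the last joint's range is limited). The gripper opens to 87 mm and grips with 3 to 60 N. Pads are 19 mm wide; open, the fingers measure 117 mm over their backs; the gripper's body (75 mm by 190 mm) begins 51 mm behind the grasp point.
Start: joints at [81.452, 22.042, 0.453, 0, -68.411, -14.817], TCP at [0.248, 0.574, 0.223] pointing down, gripper open.
Joint ranges: [-179.83, 179.83], [-69.29, 118.12], [-61.27, 80.66], [-181.25, 117.63], [-171.15, -9.14], [-177.46, 177.46]. Speed limits (degrees/s): [159.86, 159.86, 180, 180, 180, 180].

## Interface

Orientations are given as a 3x3 rotation matrix whose columns are the frame's x, y, z axes.
In Python, from station import r, cams gives the robot as it stands. The module is installed in compiled form; this text tells all that it offers.
- The arm moves only by the shell command python3 -m handwheel 'ROWS'. ROWS is JSON, a list that holds one entry, the list of rows, each a list of 7 numbers: the turn, a rotation vector about the tool's x, y, z in units of 6 degrees (1.0 is 6 degrees), then the shift along the tool's x, y, z in m, then the finger opening in m, from 0 to 0.087. In form: [[[ax, ay, az, x, y, z, jaw], ...]]. A call has 1 to 12 rows; each row shifts and turns the commanded pose from where the row before left it, along the tool's axes as they then stand; what a row does not reach is not made up. A row lasts 1/10 s, in which the tool goes at most 50 mm and 8.59 degrees, less where a joint would pass 70% of its speed; a pose out of reach is approached as far as the arm can. A call with a gripper value outside its range is refused whole. The fingers move at their own pace and stop on an object; the grip force is fixed at half the most. Time passes only in rows, so rows that do not move let the fingers close. It gives the time, the measured TCP pose, the force, the opening and the grip force at its end, in the units of the state.
- r.sense(): the state, without advancing time (a new reading comes with each control period).
- cams.capture(name): name is "side" or "top" or "wrist"; returns the picture (400x640x3 uint8, red, green, blue); there is no depth.
- cams.get_calibration(name): a dict with "camera_matrix" (3x3 intrinsics, pixels), "k1" (the pictures are not rectified: a ray, as slopes to the right and down, at radius r is drawn at 1 + k1 r^2 times it, then the intrinsics apply), "rvec" (rotation vector, rad) and "tvec" (3), from world to camera coordinates, as OpenCV has them; the wrist camera has in their place "T_tool_cam" (4x4, takes a point from camera to tool coordinates, whose origin is the TCP and whose axes are the flange's). Camera axes: x right, y down, z forward; pixel columns grow to the right and rows downward; lengths in m; the calibration is good to about 2 mm. A picture is of the moment at which its call begins: read the wrist's pose just before it. get_calibration takes no time and is no camera call.
- r.finish_job(): hands the job in; it is judged then, once.
The state is a dict: "time_s": time; "joints": joint angles; "joint_velocities": joint speeds; "effort": joint torques, N m; "tcp_pos": TCP position; "ee_rot": TCP orientation; "wrist_force": force on the tool from outside, world axes, zero at the start; "moment": the same for the moment, N m; "gripper_width": opening from 0.0 (shut) to 1.0 (fully open); "gripper_force": force on a finger pad.
Only numpy, scipy, OpenCV 4.12 (cv2) and the standard library are available. Lean on these libraries where they do the work, as an engineer would, in place of code of your own. Each camera call takes 0.05 s, during which the arm holds its last target. There are 200 camera calls.

## Task

The four black rim sections of the antenna switch's lid have popped up: press each one down with the fingertips, going round the rim, until all four have clicked shut. Only press: do not lift the switch, tip it or shove it along the desk, and leave everything else on the desk where it is.

Things in the scene. Friction and masses are not known exactly. Their poses are not given: they have to be found in the camera images.
- switch_box: Antenna switch: loose aluminium case, 140 mm (its x) by 180 mm (its y), 0.6 to 1 kg, on rubber feet. Origin: centre of the underside, on the desk; z up. Four brass sockets stick 18 mm out of its +x side, a small black knob 14 mm out of its -x side, all below the lid. Round the lid's rim lie four black hinged sections, popped up at first, with the orange seal showing beneath.
- lid_middle (a point): Centre of the top of the lid's fixed grey middle (66 x 106 mm), 53 mm above the desk. Four fixed grey corners (34 mm square) have the same height; the four black rim sections lie between them. A shut section is level, its top 58 mm above the desk, 5 mm above this point.
- rim_sockets_press (a point): Yellow thumb mark (62 x 10 mm) on top of the black rim section along the long side with the four brass sockets (the case's own +x side): the place to press. The section is 104 mm long, 34 mm wide, 5 mm thick, hinged along its inner edge, 24 mm from this point towards the lid's centre, at shut-top height; its outer edge starts 6 to 10 mm higher than when shut.
- rim_sockets (a joint): Angle of the black rim section along the long side with the four brass sockets (the case's own +x side), rad: 0 = fully up, 0.30 = clicked shut and level, against a firm stop; at first it stands somewhere between 0 and 0.12. It is stiff: about 5 to 8 N at the thumb mark pushes it down, and it stays where it is left, without springing back, so a part-pressed section is not shut.
- rim_knob_press (a point): Yellow thumb mark (62 x 10 mm) on top of the black rim section along the long side with the small black knob (the case's own -x side): the place to press. The section is 104 mm long, 34 mm wide, 5 mm thick, hinged along its inner edge, 24 mm from this point towards the lid's centre, at shut-top height; its outer edge starts 6 to 10 mm higher than when shut.
- rim_knob (a joint): Angle of the black rim section along the long side with the small black knob (the case's own -x side), rad: 0 = fully up, 0.30 = clicked shut and level, against a firm stop; at first it stands somewhere between 0 and 0.12. It is stiff: about 5 to 8 N at the thumb mark pushes it down, and it stays where it is left, without springing back, so a part-pressed section is not shut.
- rim_left_press (a point): Yellow thumb mark (38 x 10 mm) on top of the black rim section along the short side at the case's own +y: the place to press. The section is 64 mm long, 34 mm wide, 5 mm thick, hinged along its inner edge, 24 mm from this point towards the lid's centre, at shut-top height; its outer edge starts 6 to 10 mm higher than when shut.
- rim_left (a joint): Angle of the black rim section along the short side at the case's own +y, rad: 0 = fully up, 0.30 = clicked shut and level, against a firm stop; at first it stands somewhere between 0 and 0.12. It is stiff: about 5 to 8 N at the thumb mark pushes it down, and it stays where it is left, without springing back, so a part-pressed section is not shut.
- rim_right_press (a point): Yellow thumb mark (38 x 10 mm) on top of the black rim section along the short side at the case's own -y: the place to press. The section is 64 mm long, 34 mm wide, 5 mm thick, hinged along its inner edge, 24 mm from this point towards the lid's centre, at shut-top height; its outer edge starts 6 to 10 mm higher than when shut.
- rim_right (a joint): Angle of the black rim section along the short side at the case's own -y, rad: 0 = fully up, 0.30 = clicked shut and level, against a firm stop; at first it stands somewhere between 0 and 0.12. It is stiff: about 5 to 8 N at the thumb mark pushes it down, and it stays where it is left, without springing back, so a part-pressed section is not shut.
- pen_cup: Bystander: loose orange ceramic pen cup with three pens, 76 mm wide, 92 mm tall (pens to about 135 mm). Origin: centre of the underside.
- scanner: Bystander: loose black handheld scanner lying flat, 160 x 55 x 32 mm, with an 85 mm stub antenna beyond its own +x end. Origin: centre of the underside of the case.
- adapter: Bystander: loose brass coax adapter standing upright, 24 mm wide, 32 mm tall. Origin: centre of the underside.
- tape_roll: Bystander: loose black roll of tape lying flat, 60 mm wide, 19 mm tall. Origin: centre of the underside.

How it is judged (in metres and radians):
At the end, for the whole second after the job is handed in: All four rim sections are shut (joint above 0.25 of 0.30 rad); the switch stands flat and at rest on the desk within 30 mm of where it began; cup, scanner, adapter and tape roll stand upright within 30 mm of their places (value of joint each of rim_sockets, rim_knob, rim_left, rim_right above 0.25 rad and height (world z) of switch_box below 0.006 m and angle between switch_box's own z axis and vertical below 0.05 rad and distance of each of switch_box, pen_cup, scanner, adapter, tape_roll from where it was at the start of the episode below 0.03 m and linear speed of switch_box below 0.01 m/s and angle between each of pen_cup, scanner, adapter, tape_roll's own z axis and vertical below 0.2 rad); the robot touches nothing.
It fails at once if the switch is lifted more than 12 mm or tipped more than 0.2 rad (height (world z) of switch_box above 0.012 m or angle between switch_box's own z axis and vertical above 0.2 rad).
It fails at once if the switch is shoved more than 40 mm from its place (distance of switch_box from where it was at the start of the episode above 0.04 m).
It fails at once if a loose bystander is moved more than 40 mm or knocked over (distance of any of pen_cup, scanner, adapter, tape_roll from where it was at the start of the episode above 0.04 m or angle between any of pen_cup, scanner, adapter, tape_roll's own z axis and vertical above 0.5 rad).
It also fails if it takes over 46 s, if anything falls off the work surface, if the arm or the gripper's body presses on something with over 40 N, if the wrist force passes 120 N, or if a joint passes its speed limit or range.

## Working session

There is one attempt and no reset: what is moved stays moved. The work goes in short steps, Python scripts to look and compute and a shell command to move; the robot and the scene stay as the last step left them, time stands still between calls to the robot, and variables do not carry over. Pictures are saved under pics/ and viewed, at most 10 in all, crops included, and the job is handed in when it is done.

```bash
mkdir -p pics; cat > h.py <<'E'
import numpy as np, cv2
from station import r, cams
def cal(n,st=None):
    c=cams.get_calibration(n);K=np.array(c["camera_matrix"]);k=c["k1"]
    if n=="wrist":
        T=np.eye(4);T[:3,:3]=st["ee_rot"];T[:3,3]=st["tcp_pos"];W=T@np.array(c["T_tool_cam"]);return K,k,W[:3,:3],W[:3,3]
    R=cv2.Rodrigues(np.array(c["rvec"],float))[0];return K,k,R.T,-R.T@np.array(c["tvec"],float).ravel()
def px2w(n,uv,z,st=None):
    K,k,R,o=cal(n,st);d=np.array([k,0,0,0],float)
    p=cv2.undistortPoints(np.array(uv,float).reshape(-1,1,2),K,d).reshape(-1,2)
    v=np.c_[p,np.ones(len(p))]@R.T
    return o+v*((z-o[2])/v[:,2])[:,None]
E
python3 - <<'E'
from h import *
for n in("top","side"):
    im=cams.capture(n);cv2.imwrite(f"pics/{n}0.png",im[:,:,::-1]);print(n,cal(n)[3])
s=r.sense();print(s["time_s"],s["tcp_pos"],s["ee_rot"],s["wrist_force"],s["gripper_width"])
E
```

```text
top [ 0.42356305 -0.01052136  1.10451803]
side [0.3684284  0.64515491 0.79488331]
0.1 [0.24763942 0.57324836 0.2215413 ] [[ 9.17936093e-01 -3.96727683e-01 -6.89429023e-04]
 [-3.96728263e-01 -9.17934129e-01 -1.90280792e-03]
 [ 1.22046146e-04  2.02017204e-03 -9.99997952e-01]] [ 0.02068293  0.06231109 -0.11607392] 1.000310874146071
```

View pics/top0.png

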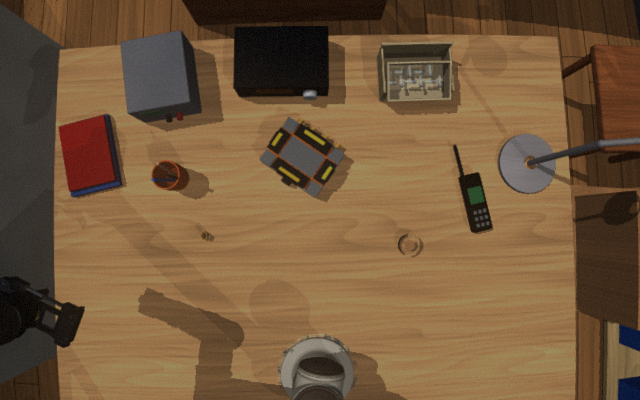

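View pics/side0.png

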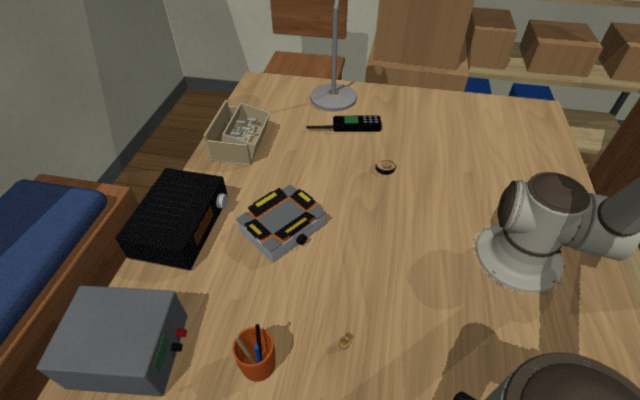

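Top view: the switch is at about (302,157), with yellow marks near (318,137), (276,140), (289,176) and (326,173). The side view shows the knob at (302,239), on the robot-facing side. The radio, at top (281,62), stands beyond the switch. The cup is at (170,175), the adapter at (207,236) and the tape at (409,245).

```bash
python3 - <<'E'
from h import *
for n,box in(("top",(250,110,350,205)),("side",(225,175,340,265))):
    im=cv2.imread(f"pics/{n}0.png");hsv=cv2.cvtColor(im,cv2.COLOR_BGR2HSV)
    m=cv2.inRange(hsv,(22,130,90),(36,255,255));M=np.zeros_like(m);x0,y0,x1,y1=box;M[y0:y1,x0:x1]=m[y0:y1,x0:x1]
    k,l,st,c=cv2.connectedComponentsWithStats(M)
    for i in range(1,k):
        if st[i,4]>12:
            rc=cv2.minAreaRect(np.argwhere(l==i)[:,::-1].astype(np.float32))
            w=px2w(n,[c[i]],.063)[0];print(n,c[i].round(1),st[i,4],w.round(4),[round(a) for a in rc[1]])
print(px2w("top",[(170,175),(207,236),(409,245),(281,62),(281,97)],.03).round(3))
E
```

```text
top [314. 137.] 97 [ 0.6376 -0.0105  0.063 ] [23, 4]
top [276.6 138.7] 60 [0.6358 0.0882 0.063 ] [4, 14]
top [288.8 173.9] 91 [0.5417 0.0581 0.063 ] [24, 4]
top [326.5 172.5] 64 [ 0.5427 -0.0406  0.063 ] [4, 15]
side [265.8 199.1] 100 [ 0.6389 -0.0122  0.063 ] [4, 23]
side [304.2 196.4] 55 [ 0.5436 -0.0403  0.063 ] [12, 4]
side [295.5 224.9] 78 [0.5434 0.0577 0.063 ] [3, 24]
side [255.1 228.7] 54 [0.6365 0.0877 0.063 ] [13, 4]
[[ 0.552  0.385  0.03 ]
 [ 0.384  0.285  0.03 ]
 [ 0.345 -0.258  0.03 ]
 [ 0.858  0.075  0.03 ]
 [ 0.758  0.077  0.03 ]]
```

```bash
python3 -m handwheel '[[[0,0,1.05,0,0,0,0],[0,0,1.05,0,0,0,0],[0,0,0,0,0,0,0]]]'; cat >> h.py <<'E'
P=dict(S=(.638,-.0113),K=(.5425,.058),L=(.636,.088),R=(.543,-.0405))
C=np.mean(list(P.values()),0)
def to(k,z,inw=0):
    s=r.sense();p=np.array(P[k]);p=p+inw*(C-p)/np.linalg.norm(C-p)
    d=np.r_[p,z]-s["tcp_pos"];return (np.array(s["ee_rot"]).T@d).round(4)
E
python3 -c "
from h import *
s=r.sense();print(s['time_s'],s['tcp_pos'],s['ee_rot'],to('L',.1,.004),C)"
```

```text
time_s: 0.4
tcp_pos: [0.2477, 0.5735, 0.222]
ee_rot: [[0.809, -0.587, -0.0], [-0.587, -0.809, -0.001], [0.0, 0.001, -1.0]]
wrist_force: [0.5, 0.7, -0.7]
gripper_width: 0.809
gripper_force: 0.0
0.4 [0.24769565 0.57345128 0.22196086] [[ 8.09420450e-01 -5.87229384e-01 -4.30833488e-04]
 [-5.87229465e-01 -8.09419748e-01 -1.10727837e-03]
 [ 3.01501261e-04  1.14925187e-03 -9.99999294e-01]] [0.5994 0.1688 0.1223] [0.589875 0.02355 ]
```

```bash
python3 -m handwheel '[[[0,0,0,0.045,0.0135,0.003,0],[0,0,0,0.045,0.0135,0.003,0],[0,0,0,0.045,0.0135,0.003,0],[0,0,0,0.045,0.0135,0.003,0],[0,0,0,0.045,0.0135,0.003,0],[0,0,0,0.045,0.0135,0.003,0],[0,0,0,0.045,0.0135,0.003,0],[0,0,0,0.045,0.0135,0.003,0],[0,0,0,0.045,0.0135,0.003,0],[0,0,0,0.045,0.0135,0.003,0],[0,0,0,0.04,0,0.003,0],[0,0,0,0.03,0,0.003,0]]]'
python3 -c "
from h import *
print(to('L',.075,.004))"
```

```text
time_s: 1.6
tcp_pos: [0.5908, 0.157, 0.1862]
ee_rot: [[0.81, -0.586, -0.0], [-0.586, -0.81, -0.0], [0.0, 0.0, -1.0]]
wrist_force: [-0.8, 0.5, 0.1]
gripper_width: 0.004
gripper_force: 0.0
[0.0771 0.0333 0.1112]
```

```bash
python3 -m handwheel '[[[0,0,0,0.035,0.017,0.015,0],[0,0,0,0.035,0.016,0.015,0],[0,0,0,0,0,0,0],[0,0,0,0,0,0,0]]]'
python3 - <<'E'
from h import *
print(to('L',.075,.004))
s=r.sense();im=cams.capture("wrist");cv2.imwrite("pics/w1.png",im[:,:,::-1])
E
```

```text
time_s: 2.0
tcp_pos: [0.6266, 0.0903, 0.1555]
ee_rot: [[0.809, -0.587, -0.002], [-0.587, -0.809, -0.001], [-0.001, 0.002, -1.0]]
wrist_force: [0.0, 0.1, 1.1]
gripper_width: 0.004
gripper_force: 0.0
[0.0091 0.0002 0.0805]
```

View pics/w1.png

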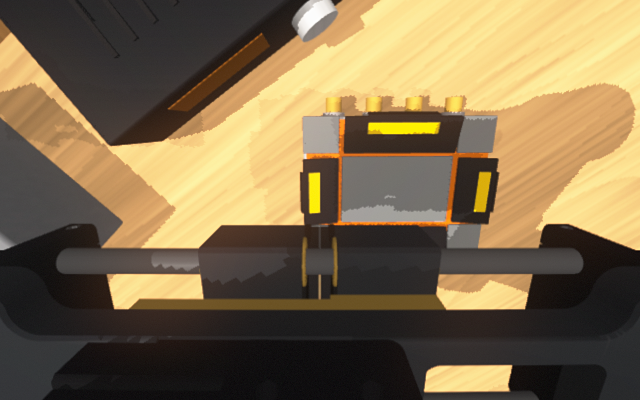

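The wrist view shows the case aligned with the tool, with its sockets at the top. The marks are at about (403,128) sockets, (314,193) left and (482,192) right.

```bash
python3 - <<'E'
from h import *
print(px2w("wrist",[(403,128),(314,193),(482,192)],.063,r.sense()).round(4), P)
E
python3 -m handwheel '[[[0,0,0,0.009,0,0.035,0],[0,0,0,0,0,0.035,0],[0,0,0,0,0,0.006,0],[0,0,0,0,0,0,0],[0,0,0,0,0,0,0]]]'
python3 -c "
from h import *
print(to('L',.058,.004))"
```

```text
[[ 0.6379 -0.01    0.063 ]
 [ 0.6363  0.0898  0.063 ]
 [ 0.5434 -0.0403  0.063 ]] {'S': (0.638, -0.0113), 'K': (0.5425, 0.058), 'L': (0.636, 0.088), 'R': (0.543, -0.0405)}
time_s: 2.55
tcp_pos: [0.6352, 0.0871, 0.0828]
ee_rot: [[0.811, -0.586, 0.004], [-0.586, -0.811, 0.001], [0.003, -0.003, -1.0]]
wrist_force: [0.3, -0.1, 0.0]
gripper_width: 0.003
gripper_force: 0.0
[0.0001 0.0029 0.0248]
```

```bash
python3 -m handwheel '[[[0,0,0,0,0.002,0.005,0],[0,0,0,0,0,0.005,0],[0,0,0,0,0,0.003,0],[0,0,0,0,0,0.003,0],[0,0,0,0,0,0.002,0],[0,0,0,0,0,0.002,0],[0,0,0,0,0,0,0],[0,0,0,0,0,0,0]]]'
```

```text
time_s: 3.35
tcp_pos: [0.6333, 0.0846, 0.0615]
ee_rot: [[0.81, -0.587, 0.001], [-0.587, -0.81, 0.0], [0.001, -0.001, -1.0]]
wrist_force: [-2.8, 0.6, 6.1]
gripper_width: 0.004
gripper_force: 2.7
```

```bash
python3 -m handwheel '[[[0,0,0,0,0,0.001,0],[0,0,0,0,0,0.001,0],[0,0,0,0,0,0.001,0],[0,0,0,0,0,0,0],[0,0,0,0,0,0,0],[0,0,0,0,0,0,0]]]'
```

```text
time_s: 3.95
tcp_pos: [0.6334, 0.0848, 0.0587]
ee_rot: [[0.81, -0.587, 0.002], [-0.587, -0.81, 0.001], [0.001, -0.001, -1.0]]
wrist_force: [-1.2, 0.9, 6.1]
gripper_width: 0.003
gripper_force: 3.1
```

```bash
python3 -m handwheel '[[[0,0,0,0,0,0.001,0],[0,0,0,0,0,0.001,0],[0,0,0,0,0,0,0],[0,0,0,0,0,0,0],[0,0,0,0,0,0,0]]]'
```

```text
time_s: 4.45
tcp_pos: [0.6334, 0.0848, 0.0583]
ee_rot: [[0.81, -0.586, 0.002], [-0.586, -0.81, 0.0], [0.002, -0.001, -1.0]]
wrist_force: [-5.3, 2.1, 12.5]
gripper_width: -0.0
gripper_force: 6.5
```

L is against its stop: z 58.3 mm, with the force rising. Next is S.

```bash
python3 -m handwheel '[[[0,0,0,0,0,-0.015,0],[0,0,0,0,0,-0.02,0],[0,0,0,0,0,0,0],[0,0,0,0,0,0,0]]]'
python3 -c "
from h import *
print(to('S',.075))"
```

```text
time_s: 4.85
tcp_pos: [0.6327, 0.0843, 0.0902]
ee_rot: [[0.809, -0.588, 0.0], [-0.588, -0.809, 0.0], [-0.0, -0.0, -1.0]]
wrist_force: [-0.4, -0.0, -0.5]
gripper_width: 0.005
gripper_force: 0.0
[0.0605 0.0742 0.0152]
```

```bash
python3 -m handwheel '[[[0,0,0,0.03,0.037,0,0],[0,0,0,0.03,0.037,0,0],[0,0,0,0,0,0.006,0],[0,0,0,0,0,0.006,0],[0,0,0,0,0,0,0],[0,0,0,0,0,0,0]]]'
python3 -c "
from h import *
print(to('S',.058))"
```

```text
time_s: 5.45
tcp_pos: [0.6376, -0.0098, 0.0778]
ee_rot: [[0.81, -0.586, -0.001], [-0.586, -0.81, -0.0], [-0.001, 0.001, -1.0]]
wrist_force: [0.1, 0.3, 1.0]
gripper_width: 0.001
gripper_force: 0.0
[0.0012 0.001  0.0198]
```

```bash
python3 -m handwheel '[[[0,0,0,0,0,0.005,0],[0,0,0,0,0,0.004,0],[0,0,0,0,0,0.003,0],[0,0,0,0,0,0.003,0],[0,0,0,0,0,0.002,0],[0,0,0,0,0,0.002,0],[0,0,0,0,0,0.001,0],[0,0,0,0,0,0.001,0],[0,0,0,0,0,0,0],[0,0,0,0,0,0,0]]]'
```

```text
time_s: 6.45
tcp_pos: [0.6391, -0.0108, 0.0585]
ee_rot: [[0.81, -0.587, 0.003], [-0.587, -0.81, -0.0], [0.002, -0.002, -1.0]]
wrist_force: [1.0, -0.8, 5.2]
gripper_width: 0.007
gripper_force: 2.6
```

```bash
python3 -m handwheel '[[[0,0,0,0,0,0.001,0],[0,0,0,0,0,0.001,0],[0,0,0,0,0,0,0],[0,0,0,0,0,0,0],[0,0,0,0,0,0,0]]]'; python3 -m handwheel '[[[0,0,0,0,0,-0.015,0],[0,0,0,0,0,-0.02,0],[0,0,0,0,0,0,0],[0,0,0,0,0,0,0]]]'
python3 -c "
from h import *
print(to('R',.078,.004))"
```

```text
time_s: 6.95
tcp_pos: [0.6391, -0.0108, 0.0583]
ee_rot: [[0.81, -0.586, 0.003], [-0.586, -0.81, -0.0], [0.003, -0.002, -1.0]]
wrist_force: [-1.9, 0.4, 12.9]
gripper_width: 0.006
gripper_force: 6.4
time_s: 7.35
tcp_pos: [0.6372, -0.0107, 0.0898]
ee_rot: [[0.809, -0.588, -0.001], [-0.588, -0.809, 0.001], [-0.001, 0.0, -1.0]]
wrist_force: [-0.1, 0.0, -0.9]
gripper_width: 0.005
gripper_force: 0.0
[-0.0587  0.0755  0.0119]
```

S is on its stop too: 58.3 mm, 12.9 N. Next is R.

```bash
python3 -m handwheel '[[[0,0,0,-0.029,0.038,0,0],[0,0,0,-0.03,0.0375,0,0],[0,0,0,0,0,0.006,0],[0,0,0,0,0,0.006,0],[0,0,0,0,0,0,0],[0,0,0,0,0,0,0]]]'
python3 -c "
from h import *
print(to('R',.058,.004))"
```

```text
time_s: 7.95
tcp_pos: [0.5469, -0.0369, 0.078]
ee_rot: [[0.809, -0.587, -0.0], [-0.587, -0.809, -0.0], [-0.0, 0.0, -1.0]]
wrist_force: [0.7, -1.1, 0.4]
gripper_width: 0.003
gripper_force: 0.0
[-0.001   0.0012  0.02  ]
```

```bash
python3 -m handwheel '[[[0,0,0,-0.001,0.001,0.005,0],[0,0,0,0,0,0.004,0],[0,0,0,0,0,0.003,0],[0,0,0,0,0,0.003,0],[0,0,0,0,0,0.002,0],[0,0,0,0,0,0.002,0],[0,0,0,0,0,0.001,0],[0,0,0,0,0,0.001,0],[0,0,0,0,0,0.001,0],[0,0,0,0,0,0,0],[0,0,0,0,0,0,0]]]'
```

```text
time_s: 9.05
tcp_pos: [0.5443, -0.0379, 0.0583]
ee_rot: [[0.81, -0.587, -0.0], [-0.587, -0.81, -0.001], [0.0, 0.001, -1.0]]
wrist_force: [-3.9, -0.5, 11.8]
gripper_width: 0.007
gripper_force: 5.6
```

```bash
python3 -m handwheel '[[[0,0,0,0,0,0.001,0],[0,0,0,0,0,0,0],[0,0,0,0,0,0,0]]]'; python3 -m handwheel '[[[0,0,0,0,0,-0.015,0],[0,0,0,0,0,-0.02,0],[0,0,0,0,0,0,0],[0,0,0,0,0,0,0]]]'
python3 -c "
from h import *
print(to('K',.078))"
```

```text
time_s: 9.35
tcp_pos: [0.5443, -0.0379, 0.0582]
ee_rot: [[0.81, -0.586, 0.0], [-0.586, -0.81, -0.001], [0.001, 0.001, -1.0]]
wrist_force: [-6.5, -0.1, 16.0]
gripper_width: 0.004
gripper_force: 8.1
time_s: 9.75
tcp_pos: [0.5444, -0.0373, 0.0905]
ee_rot: [[0.809, -0.588, 0.001], [-0.588, -0.809, 0.0], [0.0, -0.001, -1.0]]
wrist_force: [-0.7, 0.8, -0.9]
gripper_width: 0.006
gripper_force: 0.0
[-0.0576 -0.076   0.0125]
```

R is shut. K is the last one.

```bash
python3 -m handwheel '[[[0,0,0,-0.029,-0.038,0,0],[0,0,0,-0.0285,-0.038,0,0],[0,0,0,0,0,0.006,0],[0,0,0,0,0,0.006,0],[0,0,0,0,0,0,0],[0,0,0,0,0,0,0]]]'
python3 -c "
from h import *
print(to('K',.058))"
```

```text
time_s: 10.35
tcp_pos: [0.542, 0.0567, 0.0778]
ee_rot: [[0.809, -0.588, -0.002], [-0.588, -0.809, -0.001], [-0.001, 0.002, -1.0]]
wrist_force: [-0.2, 0.2, 0.3]
gripper_width: 0.006
gripper_force: 0.0
[-0.0004 -0.0014  0.0198]
```

```bash
python3 -m handwheel '[[[0,0,0,0,-0.001,0.005,0],[0,0,0,0,0,0.004,0],[0,0,0,0,0,0.003,0],[0,0,0,0,0,0.003,0],[0,0,0,0,0,0.002,0],[0,0,0,0,0,0.002,0],[0,0,0,0,0,0.001,0],[0,0,0,0,0,0.001,0],[0,0,0,0,0,0.001,0],[0,0,0,0,0,0,0],[0,0,0,0,0,0,0]]]'
```

```text
time_s: 11.45
tcp_pos: [0.5425, 0.0586, 0.0582]
ee_rot: [[0.81, -0.587, -0.001], [-0.587, -0.81, -0.0], [-0.001, 0.001, -1.0]]
wrist_force: [-6.2, 1.1, 12.9]
gripper_width: 0.003
gripper_force: 6.3
```

```bash
python3 -m handwheel '[[[0,0,0,0,0,0.001,0],[0,0,0,0,0,0,0],[0,0,0,0,0,0,0]]]'; python3 -m handwheel '[[[0,0,0,0,0,-0.015,0],[0,0,0,0,0,-0.03,0],[0,0,0,-0.03,0,-0.03,0],[0,0,0,-0.04,0,-0.02,0],[0,0,0,-0.04,0,-0.02,0],[0,0,0,-0.04,0,0,0],[0,0,0,0,0,0,0],[0,0,0,0,0,0,0]]]'
python3 - <<'E'
from h import *
s=r.sense();a=cams.capture("wrist");b=cams.capture("side");t=cams.capture("top")
b=cv2.resize(b[120:320,180:500],(640,400),interpolation=cv2.INTER_CUBIC)
t=cv2.resize(t[100:300,180:500],(640,400))
cv2.imwrite("pics/w2.png",a[:,:,::-1]);cv2.imwrite("pics/s2.png",b[:,:,::-1]);cv2.imwrite("pics/t2.png",t[:,:,::-1])
E
```

```text
time_s: 11.75
tcp_pos: [0.5425, 0.0587, 0.0581]
ee_rot: [[0.81, -0.587, -0.001], [-0.587, -0.81, -0.0], [-0.0, 0.001, -1.0]]
wrist_force: [-8.2, 2.9, 16.9]
gripper_width: 0.008
gripper_force: 8.9
time_s: 12.55
tcp_pos: [0.4214, 0.1472, 0.1709]
ee_rot: [[0.811, -0.586, 0.001], [-0.586, -0.811, 0.001], [0.0, -0.001, -1.0]]
wrist_force: [0.4, 0.6, 0.5]
gripper_width: 0.006
gripper_force: 0.0
```

View pics/w2.png

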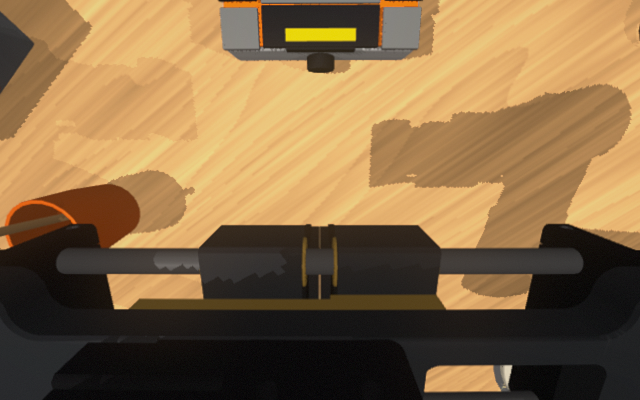

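View pics/s2.png

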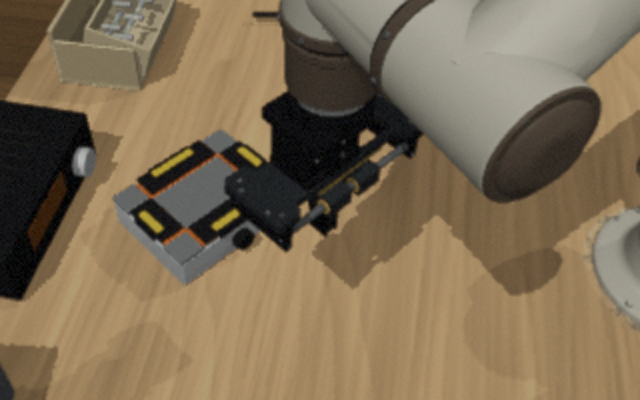

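The wrist view shows the knob section at (320,35), and the side view shows all four sections lying level. No orange shows along their outer edges, the switch is in place, and the gripper is clear of it.

```bash
python3 -c "
from station import r
print(r.finish_job())"
```

```text
the job is handed in; nothing more can be done
None
```

All four rim sections were pressed to their stops at about 58 mm, and the job was handed in at about 13 s; the hand-in returned no verdict.

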